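# Close up the rinsed foot suction pump

### The arm

A 6-joint arm with a two-finger parallel gripper is mounted at the origin on the work surface. World frame = base frame: x ahead of the robot, y to its left, z up, the work surface at z = 0. Lengths are in mm, angles in rad, forces in N, time in s.
With the tool pointing down it reaches from about 150 to 775 mm from the base axis. Payload 6.1 kg.
Tool frame: the origin (TCP) lies on the centre line of the jaws, within the pads' length; the fingertips stand env.nose_length ahead of it and the grasp point (between the pads) lies 5 mm behind it (env.nose_length is the distance from the TCP to the fingertips, in mm); x points along the fingers, y is the direction in which the jaws open and shut, and the axes are right-handed (so a half turn about x gives the same grasp; the last joint's range is limited). The gripper opens to 85 mm and grips with 20 to 120 N. Pads are 22 mm wide; open, the fingers measure 114 mm over their backs; the gripper's body (76 mm by 85 mm) begins 54 mm behind the grasp point. The pads swing forward as they close: fully open they stand 13 mm farther back than shut.
Start: joints at [1.237, 0.126, -0.04, 1.405, 0, 1.571], TCP at [172.002, 496.008, 245.295] pointing down, gripper open.
Joint ranges: [-2.72, 2.72], [-0.95, 1.95], [-1.27, 1.35], [-1.78, 2.02], [-1.46, 1.47], [-3.14, 3.14]. Speed limits (rad/s): [2.39, 2.39, 3.01, 3.14, 3.14, 3.14].

### API

Orientations are given as a rotation vector (axis times angle).
In Python, from station import env, viewer gives the robot as it stands.
- The arm moves only by the tool arm_command, never from a script. Its argument "increments" is one flat list of numbers, 7 for each row, row after row: the turn, a rotation vector about the tool's x, y, z in degrees, then the shift along the tool's x, y, z in cm, then the opening in per cent of the stroke, from 0 (shut) to 100 (fully open). In form: [ax, ay, az, x, y, z, hand, ax, ay, az, x, y, z, hand, ...]. A call has exactly 10 rows; each row shifts and turns the commanded pose from where the row before left it, along the tool's axes as they then stand; what a row does not reach is not made up. A row lasts 1/12 s, in which the tool goes at most 41.7 mm and 7.16 degrees, less where a joint would pass 70% of its speed; a pose out of reach is approached as far as the arm can. A call with a gripper value outside its range is refused whole. The fingers move at their own pace and stop on an object; "newtons" is the grip in N (left out, the last holds). Time passes only in rows, so rows that do not move let the fingers close, or fill a call up. It gives the time, the measured TCP pose, the force and the opening at its end, in the units of the state.
- env.get_state(): the state, without advancing time (a new reading comes with each control period).
- viewer.snapshot(name): name is "side" or "top" or "wrist"; returns a dict with "img" (480x640x3 uint8, red, green, blue), "range_z" (480x640 float32, mm along the optical axis (not along the pixel's ray), 0 where there is no reading), "mtx" (3x3 intrinsics, pixels), "dist" ([k1, k2, p1, p2, k3] as OpenCV has them; the pictures are not rectified), "view" (4x4, takes a point from world to camera coordinates); the wrist camera has in their place "T_tool_cam" (4x4, takes a point from camera to tool coordinates, whose origin is the TCP and whose axes are the tool frame's). Camera axes: x right, y up, looking along -z (the intrinsics and any distortion apply to the point x, -y, -z); pixel columns grow to the right and rows downward; lengths in mm; the calibration is good to about 2 mm. A picture is of the moment at which its call begins: read the wrist's pose just before it.
- env.finish_job(): hands the job in, once; it reports no verdict.
The state is a dict: "t": time; "joint_positions": joint angles; "joint_vel": joint speeds; "joint_efforts": joint torques, N m; "tool_pos": TCP position; "ee_rot": TCP orientation; "ft_force": force on the tool from outside, world axes, zero at the start; "ft_torque": the same for the moment, N m; "opening": finger opening in mm.
Only numpy, scipy, OpenCV 4.12 (cv2) and the standard library are available. Lean on these libraries where they do the work, as an engineer would, in place of code of your own. Each camera call takes 0.05 s, during which the arm holds its last target. There are 200 camera calls.

### The job

The foot suction pump has just been rinsed: first push its blue treadle all the way down to the stop and let it come back up, to blow out the bellows while the pour spout is still open. Then pick up the red cap and press it straight down onto the white pour spout on the jar's grey lid until it snaps, and carry on pressing so that it sits fully home on its seal. Finish still holding the cap down with the gripper, with a firm steady push, and leave everything else on the table where it is.

Things in the scene. Friction and masses are not known exactly. Their poses are not given: they have to be found in the camera images.
- pump: foot-operated suction pump, fixed on the table: grey base 260 x 290 mm (x by y), 22 mm high, blue treadle on its right half (-y), clear jar with grey lid (104 mm across, top 146 mm above the table) at (20, 75) mm. Origin: centre of the base's underside; x runs from the treadle's free toe end to its hinge. A grey pipe behind the spout (x 48 to 118 mm) rises to 169 mm
- pedal (a joint): blue treadle with black ribbed rubber tread, 215 x 105 mm, hinged at the back; angle in rad, 0 = up (toe end high, where its spring holds it), 0.28 = down on its stop. Pushing at pedal_pad takes about 4 N at the start and 13 N at the stop; it springs back up when let go
- pedal_pad (a point): the point to push: on top of the treadle's tread, on its centre line, 190 mm from the hinge and 33 mm from the toe end; about 119 mm above the table when up, 68 mm when down. Its x axis points along the treadle to the hinge, its z axis square out of the tread
- spout: white pour spout on the jar lid, open on top, fixed: round sealing flange 48 mm across, 4 mm high, and an upright neck 29 mm across that tapers to 22 mm at its top, with four spring snaps (rounded bumps) around it. Origin: centre of the flange's underside, z up
- spout_seat (a point): centre of the flange's top face, 150 mm above the table, z up: the cap's rim must come down onto it. The neck rises 16.5 mm above it. A cap lowered here meets the snaps with its rim about 13 mm above this point; 10 to 18 N pushes it past them, at about 8 to 5 mm the force drops sharply (the click; the snaps then even pull the cap down), and at 0 mm, on the flange, the push rises again
- cap: red round snap cap of the spout, 46 mm tall, standing open side down on the table: hollow skirt 44 mm across, 24 mm high (32 mm hole at its rim, 21 mm deep inside), on it a grip knob 26 mm across and 22 mm high, to be gripped from above with the fingers on either side, clear of the skirt's flat shoulder. Origin: centre of the open rim, z up to the knob. 18 to 35 g
- tablets: bystander: small amber tablet jar with white lid, 40 mm across, 70 mm tall; origin at its underside
- oximeter: bystander: white and blue finger pulse meter, 60 x 34 x 31 mm; origin at its underside
- pen_a: bystander: red pen lying on the table, 150 mm long, 11 mm thick
- pen_b: bystander: red pen lying on the magazine, 150 mm long, 11 mm thick
- coins: bystander: stack of four coins, 23 mm across, 9 mm high
- goggles: bystander: black goggles lying face down, 75 x 175 mm, 57 mm high
- magazine: bystander: open magazine, 290 x 413 mm, 5 mm thick
- sanitizer: bystander: hand-gel bottle, 62 mm across, 150 mm tall; origin at its underside
Mind the look-alikes: they are no part of the job. There is more than one size of the cap; the one meant has the size given above.

How it is judged (in metres and radians):
On the way, in this order (a step that is already met when the one before it is completed fails the run):
1. the treadle is pressed down to its stop while the spout is open (value of joint pedal above 0.255 rad and distance between cap and spout_seat above 0.05 m), for 0.15 s.
2. the treadle has come back up (value of joint pedal below 0.04 rad), for 0.1 s.
3. the cap has snapped onto the spout, sits home on the flange and is kept pressed (z of cap in the frame of spout_seat below 0.0025 m and horizontal distance between cap and spout_seat below 0.004 m and angle between cap's own z axis and vertical below 0.08 rad and contact force between cap and spout above 4 N), for 0.4 s.
At the end, for the whole second after the job is handed in: The red cap is past the snaps and home on the spout's flange (rim within 2.5 mm of it, centred within 4 mm, upright within 0.08 rad), at rest, and the fingers are still on it, pressing it onto the flange with more than 4 N; the treadle is back up (below 0.04 rad) (all of step 3 and z of cap in the frame of spout_seat above -0.004 m and contact force between the fingers and cap above 3 N and linear speed of cap below 0.02 m/s and value of joint pedal below 0.04 rad); the arm keeps its last pose, push and grip.
It fails at once if a bystander is pushed more than 30 mm from its place or knocked over (distance of any of tablets, oximeter, pen_a, pen_b, coins, goggles, magazine, sanitizer from where it was at the start of the episode above 0.03 m or angle between any of tablets, oximeter, sanitizer's own z axis and vertical above 0.6 rad).
It also fails if it takes over 61 s, if anything falls off the work surface, if the arm or the gripper's body presses on something with over 40 N, if the wrist force passes 120 N, or if a joint passes its speed limit or range.

## Working session

There is one attempt and no reset: what is moved stays moved. The work goes in short steps, Python scripts to look and compute and a tool call to move; the robot and the scene stay as the last step left them, time stands still between calls to the robot, and variables do not carry over. Pictures are saved under pics/ and viewed, about 8 in all and at most 12, crops included, and the job is handed in when it is done.

Besides the shell and the picture viewer there is one more tool, called after ">>>" in YAML: its name, and indented under it one key for each argument. arm_command: Moves the arm, as the interface text tells. Its arguments: {"type":"object","properties":{"increments":{"type":"array","items":{"type":"number"}},"newtons":{"type":"number"}},"required":["increments"]}

```bash
ls; mkdir -p pics
cat > h.py <<'E'
import numpy as np, cv2
from scipy.spatial.transform import Rotation as R
from station import env, viewer
def snap(n):
    s=env.get_state(); d=viewer.snapshot(n); d['state']=s
    if n=='wrist':
        T=np.eye(4);T[:3,:3]=R.from_rotvec(s['ee_rot']).as_matrix();T[:3,3]=s['tool_pos']
        d['c2w']=T@np.array(d['T_tool_cam'])
    else: d['c2w']=np.linalg.inv(np.array(d['view']))
    np.savez('%s.npz'%n,**{k:d[k] for k in('img','range_z','mtx','dist','c2w')})
    return d
def cloud(d):
    h,w=d['range_z'].shape
    u,v=np.meshgrid(np.arange(w),np.arange(h))
    p=cv2.undistortPoints(np.stack([u,v],-1).reshape(-1,1,2).astype(float),np.array(d['mtx'],float),np.array(d['dist'],float)).reshape(h,w,2)
    z=d['range_z']; P=np.stack([p[...,0]*z,-p[...,1]*z,-z,np.ones_like(z)],-1)
    W=(P@d['c2w'].T)[...,:3]; W[z==0]=np.nan
    return W
E
python3 - <<'E'
from h import *
for n in('top','side'):
    d=snap(n); cv2.imwrite(f'pics/{n}0.png',d['img'][...,::-1])
s=env.get_state();print(s,env.nose_length)
E
```

```text
pics
{'t': 0.1, 'joint_positions': array([ 1.23702069e+00,  1.26323679e-01, -4.04651585e-02,  1.40539197e+00,
       -1.49202882e-06,  1.57081972e+00]), 'joint_vel': array([-0.0002116 , -0.00201589,  0.0031285 ,  0.00031315, -0.00112744,
        0.00084539]), 'joint_efforts': array([ 1.65473099e-03, -4.36901665e+01,  3.53606486e+01,  1.36166523e-02,
        4.34170852e-05, -3.17829816e-06]), 'tool_pos': array([171.88979054, 495.71697853, 244.62338263]), 'ee_rot': array([ 0.26087664,  1.55510631, -0.26302982]), 'ft_force': array([-0.35137132, -0.53505077, -0.16561208]), 'ft_torque': array([0.0124156 , 0.04935905, 0.05517825]), 'opening': 85.53207052201549} 14.0
```

View pics/top0.png

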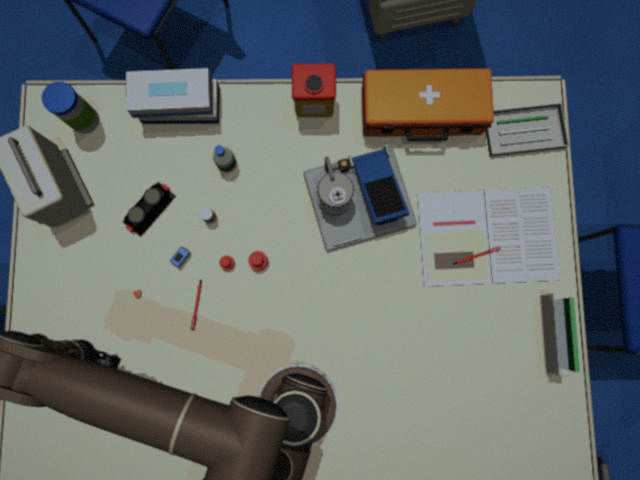

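View pics/side0.png

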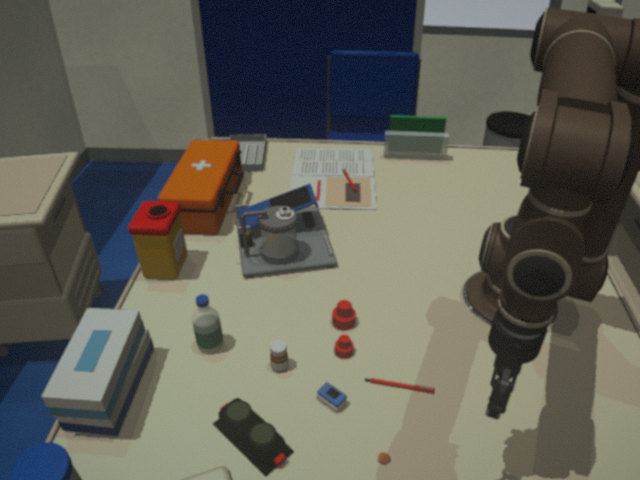

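The top view shows the pump near pixel (360,197). The treadle is on its right half with the toe towards the robot. Two red caps stand at (227,263) and (258,261), and the spout is at about (337,193). Next I'll measure these from the depth images.

Run:
```python
from h import *
for n in('top','side'):
    d=dict(np.load(n+'.npz')); W=cloud(d); im=d['img'].astype(int)
    print(n,'cam',d['c2w'][:3,3].round())
    r,g,b=im[...,0],im[...,1],im[...,2]
    red=((r>110)&(g<70)&(b<80)).astype(np.uint8)
    nn,l,st,c=cv2.connectedComponentsWithStats(red)
    for i in range(1,nn):
        if st[i,4]>25:
            p=W[l==i]; print('red',c[i].round(),st[i],np.nanmean(p,0).round(),np.nanmin(p,0).round(),np.nanmax(p,0).round())
    blue=((b>90)&(b>r*1.8)&(W[...,2]>15)&(W[...,2]<170)).astype(np.uint8)
    nn,l,st,c=cv2.connectedComponentsWithStats(blue)
    for i in range(1,nn):
        if st[i,4]>40:
            p=W[l==i]; print('blue',c[i].round(),st[i,4],np.nanmean(p,0).round(),np.nanmin(p,0).round(),np.nanmax(p,0).round())
d=dict(np.load('top.npz')); W=cloud(d)
for (u,v) in [(337,193),(337,205),(325,190),(405,213),(380,217),(358,158),(382,153),(330,245),(412,226),(395,150),(307,172)]: print((u,v),W[v,u].round())
a=d['img'][130:270,190:430]; cv2.imwrite('pics/topc.png',cv2.resize(a,None,fx=3.3,fy=3.3,interpolation=cv2.INTER_CUBIC)[...,::-1])
```

```text
top cam [ 237.  -67. 1770.]
red [313.  80.] [ 292   64   44   34 1183] [931. -61. 182.] [ 878. -124.  169.] [982.   1. 199.]
red [365.  86.] [365  71   2  31  31] [ 934. -214.  127.] [ 887. -217.  119.] [ 979. -213.  136.]
red [374. 121.] [366 112  25  12  41] [ 825. -238.  129.] [ 817. -285.  120.] [ 853. -214.  138.]
red [436. 122.] [392 121  89   3 113] [ 820. -419.  130.] [ 817. -550.  119.] [ 823. -290.  140.]
red [473. 256.] [458 250  34  13  86] [ 433. -537.   15.] [ 416. -592.   -4.] [ 453. -491.   29.]
red [257. 260.] [249 252  19  18 205] [428. 113.  47.] [401.  87.  14.] [454. 140.  74.]
red [226. 262.] [220 257  14  13 109] [423. 207.  37.] [404. 189.   6.] [440. 227.  60.]
red [197. 301.] [193 284   8  35  68] [311. 297.  10.] [260. 288.   1.] [362. 307.  19.]
blue [219. 150.] 64 [735. 212. 152.] [722. 200. 141.] [748. 224. 165.]
blue [373. 166.] 866 [ 702. -236.   74.] [ 628. -296.   54.] [ 757. -180.   97.]
blue [391. 210.] 157 [ 560. -279.  120.] [ 526. -329.   75.] [ 659. -221.  136.]
blue [179. 259.] 85 [437. 347.  33.] [417. 322.  18.] [463. 373.  42.]
side cam [ 4
[... 675 characters left out ...]
3 [ 550. -252.  119.] [ 531. -322.  104.] [ 586. -213.  128.]
blue [256. 207.] 150 [ 707. -263.   74.] [ 666. -284.   60.] [ 758. -235.   88.]
blue [251. 220.] 97 [ 711. -204.   67.] [ 692. -228.   58.] [ 731. -179.   74.]
blue [201. 299.] 64 [736. 218. 150.] [727. 207. 147.] [747. 231. 153.]
blue [331. 396.] 156 [444. 358.  31.] [418. 328.  25.] [470. 378.  36.]
(337, 193) [ 601. -124.  165.]
(337, 205) [ 570. -123.  151.]
(325, 190) [613. -90. 152.]
(405, 213) [ 548. -319.  128.]
(380, 217) [ 539. -248.  118.]
(358, 158) [ 729. -192.   73.]
(382, 153) [ 747. -266.   63.]
(330, 245) [ 472. -104.   28.]
(412, 226) [ 527. -354.   29.]
(395, 150) [ 775. -315.    0.]
(307, 172) [699. -37.  29.]
```

View pics/topc.png

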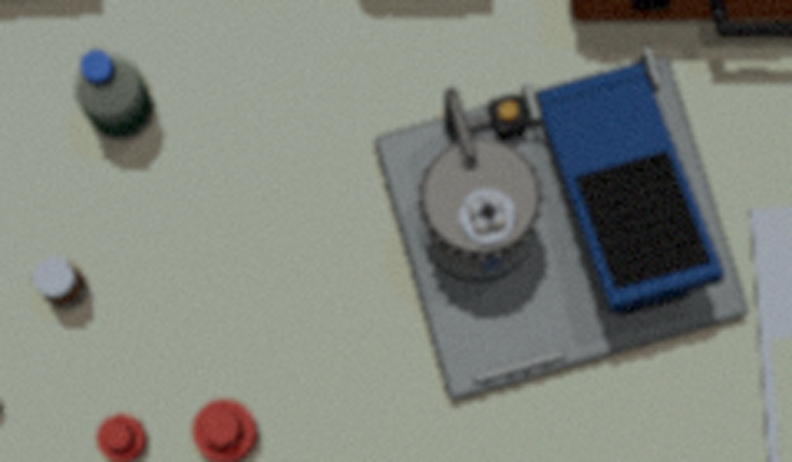

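The crop shows the left cap, at world (424,210), is the smaller one at about 40 mm across. The right one is about 56 mm across and taller, so it's the decoy. Next I'll fix the pump pose and the tool axes.

```bash
cat >> h.py <<'E'
def ray(d,u,v,z):
    p=cv2.undistortPoints(np.array([[[u,v]]],float),np.array(d['mtx'],float),np.array(d['dist'],float))[0,0]
    r=d['c2w'][:3,:3]@np.array([p[0],-p[1],-1]); o=d['c2w'][:3,3]
    return o+r*(z-o[2])/r[2]
def world(d,P):
    q=np.linalg.inv(d['c2w'])@np.append(P,1); q=q[:3]*[1,-1,-1]
    return cv2.projectPoints(q.reshape(1,1,3),np.zeros(3),np.zeros(3),np.array(d['mtx'],float),np.array(d['dist'],float))[0].ravel()
E
python3 - <<'E'
from h import *
d=dict(np.load('top.npz'))
f=lambda x,y,z:ray(d,190+x/3.3,130+y/3.3,z)
c=[f(455,402,22),f(745,315,22),f(377,138,22)]
for x in c: print(x.round(1))
e=c[2]-c[0]; g=c[0]-c[1]; yaw=np.arctan2(e[1],e[0]); print('len',np.linalg.norm(e),np.linalg.norm(g),yaw,np.arctan2(-g[0],g[1]))
O=(c[1]+c[2])/2; print('O',O); yaw=(yaw+np.arctan2(-g[0],g[1]))/2
w=lambda x,y:O[:2]+np.array([[np.cos(yaw),-np.sin(yaw)],[np.sin(yaw),np.cos(yaw)]])@[x,y]
print('lid',w(20,75),f(480,195,146),'spout', f(488,214,154),f(488,212,166))
print('toe corners',f(612,308,120),f(720,278,120))
v=viewer.snapshot('wrist');print(np.array(v['T_tool_cam']).round(2));cv2.imwrite('pics/w0.png',v['img'][...,::-1])
s=env.get_state();print(R.from_rotvec(s['ee_rot']).as_matrix().round(3))
print('cap',f(121,430,46),'big',f(224,425,60))
E
```

```text
[452.1 -97.7  22. ]
[ 529.4 -366.9   22. ]
[702.  -28.6  22. ]
len 259.26862303832377 280.1593714491676 0.2695867392380968 0.2795139648679638
O [ 615.68709795 -197.77875106   22.        ]
lid [ 614.60448019 -120.16542785] [ 617.09867566 -120.01217399  146.        ] spout [ 598.39492045 -126.33777441  154.        ] [ 597.45610894 -125.92808841  166.        ]
toe corners [ 520.73422421 -234.25701119  120.        ] [ 546.0857246  -329.52136057  120.        ]
[[  -0.      0.29   -0.96 -128.46]
 [   1.     -0.     -0.     -0.54]
 [  -0.     -0.96   -0.29  -74.04]
 [   0.      0.      0.      1.  ]]
[[-0.     0.328  0.945]
 [-0.001  0.945 -0.328]
 [-1.    -0.001  0.   ]]
cap [427.94454061 203.87454368  46.        ] big [429.57210696 109.88917285  60.        ]
```

>>> arm_command:
  increments: [4.2, 0, 0, 0, 0.4, 4.0, 0, 4.2, 0, 0, 0, 0.4, 4.0, 0, 4.2, 0, 0, 0, 0.4, 4.0, 0, 4.2, 0, 0, 0, 0.4, 4.0, 0, 4.2, 0, 0, 0, 0.4, 4.0, 0, 4.2, 0, 0, 0, 0.4, 4.0, 0, 4.2, 0, 0, 0, 0.4, 4.0, 0, 4.2, 0, 0, 0, 0.4, 4.0, 0, 4.2, 0, 0, 0, 0.4, 4.0, 0, 4.2, 0, 0, 0, 0.4, 4.0, 0]
  newtons: 60

```text
t: 0.98
tool_pos: [505.6, 284.4, 244.7]
ee_rot: [0.833, 1.406, -0.834]
ft_force: [1.2, 0.4, -0.1]
opening: 0.2
```

Run:
```python
from h import *
d=snap('wrist'); cv2.imwrite('pics/w1.png',d['img'][...,::-1]); s=d['state']
print(s['tool_pos'],R.from_rotvec(s['ee_rot']).as_matrix().round(3)); print(d['mtx'],world(d,[424,208,40]),world(d,[429,112,55]))
```

```text
[505.61839684 284.36636029 244.66819487] [[-0.001  0.877  0.48 ]
 [-0.     0.48  -0.877]
 [-1.    -0.001 -0.   ]]
[[330.64472751   0.         311.89153125]
 [  0.         330.64472751 236.72799368]
 [  0.           0.           1.        ]] [209.84500542 237.85386552] [174.62833062 318.01403311]
```

>>> arm_command:
  increments: [4.0, 0, 0, 0, 0.3, 4.0, 0, 4.0, 0, 0, 0, 0.3, 4.0, 0, 4.0, 0, 0, 0, 0.3, 4.0, 0, 4.0, 0, 0, 0, 0.3, 4.0, 0, 4.0, 0, 0, 0, 0.3, 4.0, 0, 4.0, 0, 0, 0, 0.3, 4.0, 0, 4.0, 0, 0, 0, 0.3, 4.0, 0, 4.0, 0, 0, 0, 0.3, 4.0, 0, 4.0, 0, 0, 0, 0.3, 4.0, 0, 4.0, 0, 0, 0, 0.3, 4.0, 0]

```text
t: 1.87
tool_pos: [607.1, -95.5, 244.6]
ee_rot: [1.353, 1.11, -1.354]
ft_force: [0.4, -0.3, 0.7]
opening: 0.0
```

```bash
cp wrist.npz w1.npz
python3 - <<'E'
from h import *
d=snap('wrist'); cv2.imwrite('pics/w2.png',d['img'][...,::-1]); s=d['state']
print(s['tool_pos'],R.from_rotvec(s['ee_rot']).as_matrix().round(3)); print(world(d,[598,-126,150]),world(d,[565,-273,119]))
E
```

```text
[607.12407753 -95.50069788 244.63411674] [[-0.001  0.981 -0.196]
 [ 0.    -0.196 -0.981]
 [-1.    -0.001  0.   ]]
[308.81974557 285.6866297 ] [305.71527493 415.14046344]
```

View pics/w2.png

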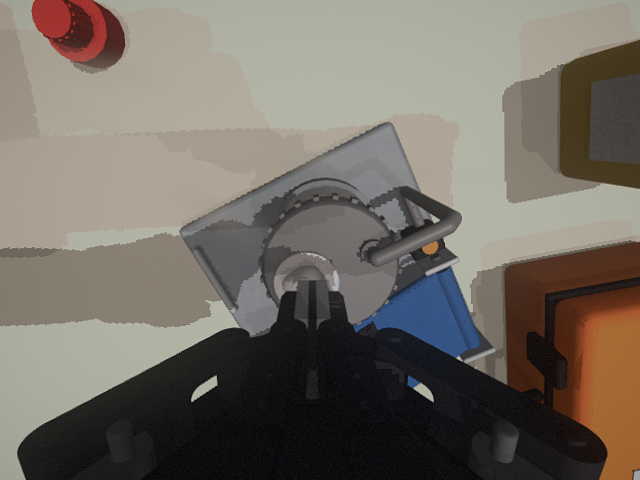

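The spout is half hidden behind the fingertips at about (310,280), and the lid ellipse is near (330,258). Moving over the pedal pad will leave the spout in clear view from there.

>>> arm_command:
  increments: [0, 0, 0, 0, -0.13, 3.64, 0, 0, 0, 0, 0, -0.13, 3.64, 0, 0, 0, 0, 0, -0.13, 3.64, 0, 0, 0, 0, 0, -0.13, 3.64, 0, 0, 0, 0, 0, -0.13, 3.64, 0, 4, 0, 0, 0, 0, 0, 0, 4, 0, 0, 0, 0, 0, 0, 0, 0, 0, 0, 0, 0, 0, 0, 0, 0, 0, 0, 0, 0, 0, 0, 0, 0, 0, 0, 0]

```text
t: 2.75
tool_pos: [565.7, -270.4, 245.2]
ee_rot: [1.449, 1.034, -1.449]
ft_force: [-0.2, -0.2, -0.3]
opening: 0.1
```

Run:
```python
from h import *
d=snap('wrist'); cv2.imwrite('pics/w3.png',d['img'][...,::-1]); s=d['state']
print(s['tool_pos'],R.from_rotvec(s['ee_rot']).as_matrix().round(3)); print(world(d,[598,-126,150]),world(d,[565,-273,119]))
```

```text
[ 565.71128217 -270.38155238  245.17127307] [[-0.     0.946 -0.325]
 [ 0.    -0.325 -0.946]
 [-1.    -0.    -0.   ]]
[285.25611675   6.16393388] [312.90510114 235.72857621]
```

View pics/w3.png

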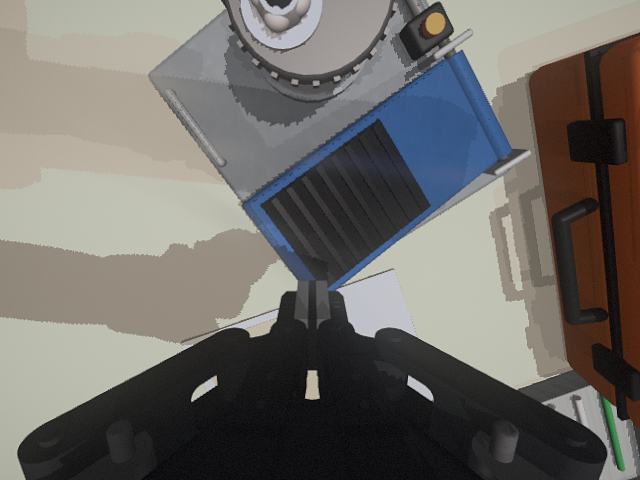

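The treadle toe corners are at (245,205) and (332,288), with black tread from (262,205) to (428,205). The spout is at the top edge near (283,5).

Run:
```python
from h import *
d=dict(np.load('wrist.npz')); W=cloud(d)
def m(u,v):return np.nanmedian(W[v-2:v+3,u-2:u+3].reshape(-1,3),0).round(1)
for p in [(345,165),(300,200),(270,215),(400,150),(262,207),(378,122),(428,203),(312,278),(440,90),(249,207)]: print(p,m(*p))
print('toe',ray(d,245,205,122),ray(d,332,288,122))
# plane fit on blue/black treadle
msk=np.zeros(W.shape[:2],np.uint8); cv2.fillPoly(msk,[np.array([(262,207),(378,122),(428,203),(335,270)])],1)
P=W[(msk==1)&np.isfinite(W[...,2])]; P=P[(P[:,2]>40)&(P[:,2]<140)]; A=np.c_[P[:,:2],np.ones(len(P))]; k=np.linalg.lstsq(A,P[:,2],rcond=None)[0]; print(k, np.arctan(np.hypot(k[0],k[1])),np.arctan2(-k[1],-k[0]), [565,-273,1]@k)
```

```text
(345, 165) [ 607.1 -229.9  101.9]
(300, 200) [ 564.8 -242.5  117.2]
(270, 215) [ 539.3 -245.2  123.2]
(400, 150) [ 656.  -234.6   85.5]
(262, 207) [ 535.6 -237.3  122.8]
(378, 122) [ 643.7 -207.1   89.4]
(428, 203) [ 667.1 -286.    88.6]
(312, 278) [ 553.5 -305.7  122.3]
(440, 90) [ 704.9 -199.6   68.1]
(249, 207) [ 526.5 -233.9  124. ]
toe [ 523.65862612 -231.7038728   122.        ] [ 565.6340448  -320.30973295  122.        ]
[-2.97095439e-01 -8.14733051e-02  2.64420808e+02] 0.29883869594209217 0.2676527831943397 118.80409733543519
```

>>> arm_command:
  increments: [0, 0, 0, 3.3, 0.1, 0.3, 0, 0, 0, 0, 3.3, 0, 0, 0, 0, 0, 0, 3.0, 0, 0, 0, 0, 0, 0, 1.2, 0, 0, 0, 0, 0, 0, 1.0, 0, 0, 0, 0, 0, 0, 1.0, 0, 0, 0, 0, 0, 0, 1.0, 0, 0, 0, 0, 0, 0, 1.0, 0, 0, 0, 0, 0, 0, 0.8, 0, 0, 0, 0, 0, 0, 0.5, 0, 0, 0]

```text
t: 3.63
tool_pos: [565.5, -274.6, 86.2]
ee_rot: [1.448, 1.03, -1.45]
ft_force: [-7.6, -1.0, 13.0]
opening: 0.4
```

>>> arm_command:
  increments: [0, 0, 0, 0.2, 0, 0, 0, 0, 0, 0, 0.2, 0, 0, 0, 0, 0, 0, 0.2, 0, 0, 0, 0, 0, 0, 0.2, 0, 0, 0, 0, 0, 0, 0, 0, 0, 0, 0, 0, 0, 0, 0, 0, 0, 0, 0, 0, 0, 0, 0, 0, 0, 0, 0, 0, 0, 0, 0, 0, 0, 0, 0, 0, 0, 0, 0, 0, 0, 0, 0, 0, 0]

```text
t: 4.47
tool_pos: [565.4, -274.7, 79.3]
ee_rot: [1.448, 1.03, -1.45]
ft_force: [-7.6, 0.1, 12.1]
opening: 0.1
```

>>> arm_command:
  increments: [0, 0, 0, 0.2, 0, 0, 0, 0, 0, 0, 0.2, 0, 0, 0, 0, 0, 0, 0.2, 0, 0, 0, 0, 0, 0, 0, 0, 0, 0, 0, 0, 0, 0, 0, 0, 0, 0, 0, 0, 0, 0, 0, 0, 0, 0, 0, 0, 0, 0, 0, 0, 0, 0, 0, 0, 0, 0, 0, 0, 0, 0, 0, 0, 0, 0, 0, 0, 0, 0, 0, 0]

```text
t: 5.3
tool_pos: [565.4, -274.8, 77.0]
ee_rot: [1.449, 1.027, -1.449]
ft_force: [-15.4, 3.0, 34.3]
opening: 0.2
```

Run:
```python
from h import *
d=snap('wrist'); cv2.imwrite('pics/w4.png',d['img'][...,::-1]); W=cloud(d); s=d['state']; print(s['tool_pos'],s['ft_force'],s['ft_torque'])
```

```text
[ 565.38489932 -274.80045436   76.95699554] [-15.37677425   3.04940434  34.34221884] [0.66406225 3.42808349 0.04360919]
```

View pics/w4.png

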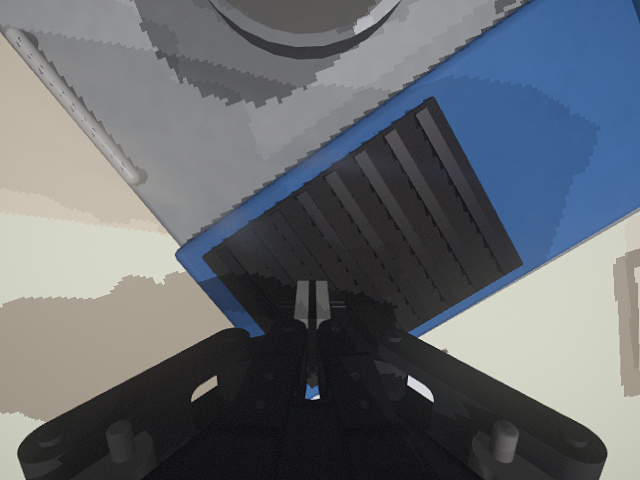

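The push rose to 34 N with the treadle flat on its base, so the stop was reached and held. Now I'll release it and look at the spout.

>>> arm_command:
  increments: [0, 0, 0, -3.4, 0, 0, 0, 0, 0, 0, -3.4, 0, 0, 0, 0, 0, 0, -3.4, 0, 0, 0, 0, 0, 0, -3.4, 0, 0, 0, 0, 0, 0, -3.4, 0, 0, 0, 0, 0, 0, 0, -0.3, -3.6, 0, 0, 0, 0, 0, -0.3, -3.6, 0, 0, 0, 0, 0, 0, 0, 0, 0, 0, 0, 0, 0, 0, 0, 0, 0, 0, 0, 0, 0, 0]

```text
t: 6.18
tool_pos: [583.7, -203.8, 240.7]
ee_rot: [1.449, 1.033, -1.449]
ft_force: [-0.0, 0.3, 0.7]
opening: -0.1
```

Run:
```python
from h import *
d=snap('wrist'); cv2.imwrite('pics/w5.png',d['img'][60:320,170:490][...,::-1].repeat(2,0).repeat(2,1)); s=d['state']
print(s['tool_pos'],s['ft_force'],R.from_rotvec(s['ee_rot']).as_matrix().round(4)); print(world(d,[598,-126,150]),world(d,[565,-273,119]))
W=cloud(d)
for z0,z1 in [(151,156),(160,172),(143,149)]:
    m=(W[...,2]>z0)&(W[...,2]<z1)&(np.hypot(W[...,0]-598,W[...,1]+126)<(30 if z0>150 else 90)); print(z0,m.sum(),W[m].mean(0),W[m].min(0),W[m].max(0))
```

```text
[ 583.71690659 -203.77935723  240.67893844] [-0.01752898  0.32380299  0.7313379 ] [[ 6.000e-04  9.453e-01 -3.261e-01]
 [-6.000e-04 -3.261e-01 -9.453e-01]
 [-1.000e+00  7.000e-04  4.000e-04]]
[294.10669802 128.69741605] [318.14818872 314.76289836]
151 128 [ 596.74842668 -119.53996287  151.28542992] [ 573.20386704 -144.27237614  151.0097642 ] [ 618.82975536 -100.7774289   152.12070815]
160 2197 [ 596.31040196 -123.59661142  164.91748661] [ 580.42476786 -139.3379546   160.00939336] [ 611.90395337 -107.87274528  168.37509163]
143 15699 [ 619.60654181 -114.67649643  145.83610318] [ 564.16100113 -169.46162665  143.00030064] [666.74506108 -67.0398773  148.99909861]
```

View pics/w5.png

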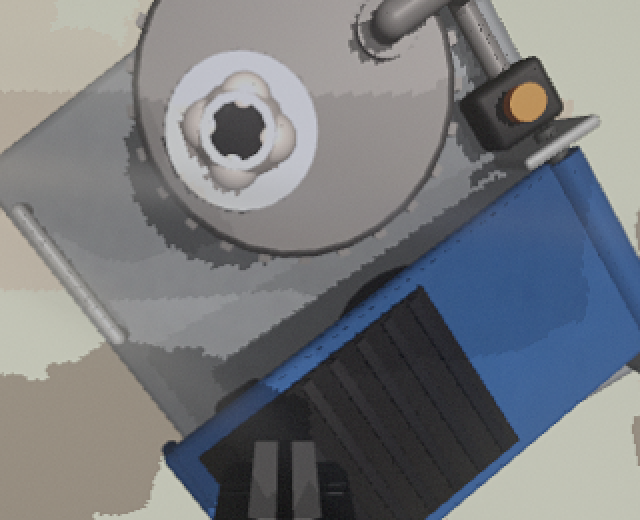

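The treadle is back up. The white spout flange is centred at about (291,125) in the full image, and its neck hole at about (289,125).

```bash
cp wrist.npz w5.npz
python3 - <<'E'
from h import *
d=dict(np.load('w5.npz')); W=cloud(d)
print(ray(d,290.7,125.2,150),ray(d,289,125,166.5))
m=((W[...,2]>148.3)&(W[...,2]<170)&(np.hypot(W[...,0]-597,W[...,1]+124)<30)).astype(np.uint8)
c=max(cv2.findContours(m,0,2)[0],key=cv2.contourArea); h=cv2.convexHull(c)
Q=np.array([ray(d,*p[0],150)[:2] for p in h]).astype(np.float32); print('depth circ',cv2.fitEllipse(Q),cv2.minEnclosingCircle(Q))
# near-top ring
m=(W[...,2]>164.5)&(W[...,2]<170)&(np.hypot(W[...,0]-597,W[...,1]+124)<20); P=W[m];print('ring',cv2.fitEllipse(cv2.convexHull(P[:,:2].astype(np.float32))))
# colour
hsv=cv2.cvtColor(d['img'],cv2.COLOR_RGB2HSV); print(hsv[100:103,300],hsv[112,330])
# lid from same image
m=((W[...,2]>143)&(W[...,2]<148.3)); P=W[m]; P=P[np.hypot(P[:,0]-615,P[:,1]+118)<70]; print('lid',cv2.fitEllipse(cv2.convexHull(P[:,:2].astype(np.float32))))
E
```

```text
[ 596.68517375 -123.32897769  150.        ] [ 596.53295175 -123.76051071  166.5       ]
depth circ ((596.0721435546875, -123.7173843383789), (47.105674743652344, 47.582611083984375), 102.70343780517578) ((596.0409545898438, -123.40841674804688), 23.930931091308594)
ring ((595.8963623046875, -123.45609283447266), (28.89949607849121, 29.130168914794922), 164.7897186279297)
[[  9  19 178]
 [  9  18 187]
 [ 13  16 191]] [  5  10 146]
lid ((615.5476684570312, -118.29012298583984), (101.80474090576172, 102.52130126953125), 154.4968719482422)
```

Run:
```python
from h import *
d=dict(np.load('w1.npz')); W=cloud(d); im=d['img'].astype(int)
red=(im[...,0]>1.7*im[...,1])&(im[...,0]>50)
for x,y in((426,206),(430,110)):
    m=red&(np.hypot(W[...,0]-x,W[...,1]-y)<45)&(W[...,2]>3); P=W[m]
    print(m.sum(),P.mean(0),P.min(0),P.max(0),np.percentile(P[:,2],98))
    zt=np.percentile(P[:,2],98); k=P[P[:,2]>zt-3]; print('knob',cv2.fitEllipse(cv2.convexHull(k[:,:2].astype(np.float32))))
    s=P[(P[:,2]>15)&(P[:,2]<zt-15)]; print('skirt',cv2.fitEllipse(cv2.convexHull(s[:,:2].astype(np.float32))))
```

```text
719 [425.71478596 209.70349254  36.90001776] [401.05524891 189.08172407  20.84226647] [443.79527256 226.64772492  47.52556171] 46.95396855414988
knob ((422.6391906738281, 209.8231964111328), (23.221939086914062, 26.547300338745117), 78.27236938476562)
skirt ((422.6318359375, 209.0115966796875), (40.35722351074219, 42.5463752746582), 109.95108032226562)
2481 [428.9644329  126.25495523  39.22725401] [398.45671414  91.71526932   3.03364272] [455.53653905 145.28645081  62.97796745] 61.38693433105205
knob ((427.26776123046875, 115.94615936279297), (33.564144134521484, 34.05883026123047), 160.42218017578125)
skirt ((427.2301330566406, 115.94548797607422), (56.95486831665039, 58.813419342041016), 161.85751342773438)
```

The left cap is confirmed: 47 mm high with a 26 mm knob, at (423,209.5). Now I'll move over it.

>>> arm_command:
  increments: [-3.8, 0, 0, 0, -1.2, -3.6, 0, -3.8, 0, 0, 0, -1.2, -3.6, 0, -3.8, 0, 0, 0, -1.2, -3.6, 0, -3.8, 0, 0, 0, -1.2, -3.6, 0, -3.8, 0, 0, 0, -1.2, -3.6, 0, -3.8, 0, 0, 0, -1.2, -3.6, 60, -3.8, 0, 0, 0, -1.2, -3.6, 60, -3.8, 0, 0, 0, -1.2, -3.6, 60, -3.8, 0, 0, 0, -1.2, -3.6, 60, -3.8, 0, 0, 0, -1.2, -3.6, 60]

```text
t: 7.07
tool_pos: [477.8, 154.0, 240.1]
ee_rot: [0.962, 1.348, -0.962]
ft_force: [0.7, -0.4, -0.4]
opening: 50.9
```

```bash
cat > go.py <<'E'
from h import *
import sys
s=env.get_state(); M=R.from_rotvec(s['ee_rot']).as_matrix(); t=np.array([float(a) for a in sys.argv[1:4]])
print('t',s['t'],'pos',s['tool_pos'].round(1),'F',s['ft_force'].round(1),'yaw',np.arctan2(M[1,1],M[0,1]).round(4),'tilt',M[2].round(4),'tool shift mm',(M.T@(t-s['tool_pos'])).round(2))
E
python3 go.py 423 209.5 240
```

```text
t 7.0667 pos [477.8 154.  240.1] F [ 0.7 -0.4 -0.4] yaw 0.3313 tilt [-1.e+00  1.e-04  1.e-04] tool shift mm [  0.1  -33.75 -70.33]
```

```bash
python3 - <<'E'
from h import *
d=snap('wrist'); W=cloud(d); im=d['img'].astype(int); print(world(d,[423,209.5,46]))
red=(im[...,0]>1.7*im[...,1])&(im[...,0]>50)
m=red&(np.hypot(W[...,0]-423,W[...,1]-209)<40)&(W[...,2]>3); P=W[m]
k=P[P[:,2]>43]; print(len(k),k[:,2].max(),'knob',cv2.fitEllipse(cv2.convexHull(k[:,:2].astype(np.float32))))
s=P[(P[:,2]>15)&(P[:,2]<30)]; print('skirt',cv2.fitEllipse(cv2.convexHull(s[:,:2].astype(np.float32))))
# outline circle: shoulder at z=24
h=cv2.convexHull(max(cv2.findContours(m.astype(np.uint8),0,2)[0],key=cv2.contourArea)); Q=np.array([ray(d,*p[0],24)[:2] for p in h]).astype(np.float32); print(cv2.fitEllipse(Q))
E
python3 go.py 423 209.5 240
```

```text
[276.62680245 140.92605333]
535 47.961534360655605 knob ((421.44207763671875, 211.465576171875), (23.16536521911621, 27.212570190429688), 101.68192291259766)
skirt ((422.16192626953125, 210.10009765625), (42.18307876586914, 42.45791244506836), 110.62642669677734)
((421.55267333984375, 213.46824645996094), (33.70119094848633, 44.74101257324219), 102.40156555175781)
t 7.1167 pos [474.3 158.2 240.5] F [-1.6  3.2 -0.4] yaw 0.339 tilt [-1.     -0.001  -0.0038] tool shift mm [  0.78 -31.33 -65.43]
```

>>> arm_command:
  increments: [0, 0, 0, 2, -1.3, -1.3, 60, 0, 0, 0, 2, -1.3, -1.3, 60, 0, 0, 0, 2, 0, 0, 60, -3.5, 0, 0, 0, 0, 0, 60, -3.5, 0, 0, 0, 0, 0, 60, 0, 0, 0, 0, 0, 0, 60, 0, 0, 0, 0, 0, 0, 60, 0, 0, 0, 0, 0, 0, 60, 0, 0, 0, 0, 0, 0, 60, 0, 0, 0, 0, 0, 0, 60]

```text
t: 7.95
tool_pos: [445.5, 169.4, 180.5]
ee_rot: [0.871, 1.389, -0.871]
ft_force: [-0.1, -0.7, -0.7]
opening: 51.2
```

```bash
python3 - <<'E'
from h import *
d=snap('wrist'); W=cloud(d); im=d['img'].astype(int); print(world(d,[422.3,210,46]))
cv2.imwrite('pics/w6.png',d['img'][...,::-1])
red=(im[...,0]>1.7*im[...,1])&(im[...,0]>50)
m=red&(np.hypot(W[...,0]-423,W[...,1]-209)<40)&(W[...,2]>3); P=W[m]
k=P[P[:,2]>43]; print(len(k),k[:,2].max(),'knob',cv2.fitEllipse(cv2.convexHull(k[:,:2].astype(np.float32))))
s=P[(P[:,2]>15)&(P[:,2]<30)]; print('skirt',cv2.fitEllipse(cv2.convexHull(s[:,:2].astype(np.float32))))
E
python3 go.py 422.3 210 44
```

```text
[308.68795097 173.14979685]
680 48.30643423920867 knob ((422.6673583984375, 208.15805053710938), (22.70037841796875, 27.591533660888672), 106.14285278320312)
skirt ((422.1353454589844, 209.82920837402344), (42.08142852783203, 42.87117004394531), 178.739501953125)
t 8.0 pos [445.4 169.5 180.4] F [ 0.  -0.4 -0. ] yaw 0.4508 tilt [-1.e+00  3.e-04  0.e+00] tool shift mm [136.44  -3.17 -46.56]
```

View pics/w6.png

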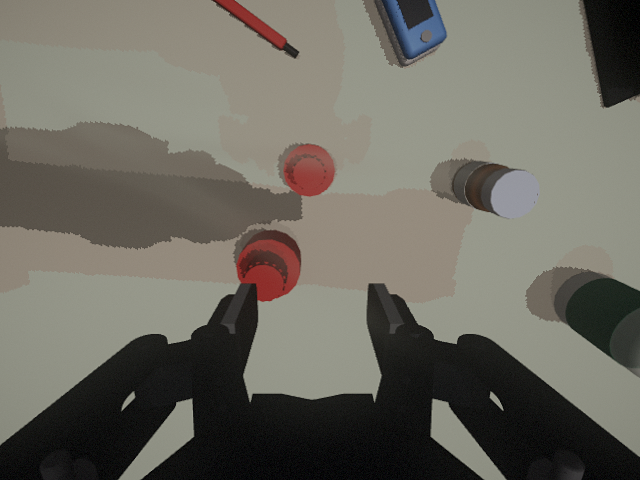

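The target cap's knob is at (308,173), the big cap at (268,262), and the fingers are clear of everything. I'll shift over it and descend.

>>> arm_command:
  increments: [0, 0, 0, 0, -0.3, -2.3, 60, 0, 0, 0, 0, 0, -2.35, 60, 0, 0, 0, 3.5, 0, 0, 60, 0, 0, 0, 3.5, 0, 0, 60, 0, 0, 0, 2.5, 0, 0, 60, 0, 0, 0, 1.5, 0, 0, 60, 0, 0, 0, 1.0, 0, 0, 60, 0, 0, 0, 0, 0, 0, 60, 0, 0, 0, 0, 0, 0, 60, 0, 0, 0, 0, 0, 0, 60]

```text
t: 8.83
tool_pos: [423.1, 210.5, 61.5]
ee_rot: [0.872, 1.389, -0.869]
ft_force: [0.4, -1.0, 0.2]
opening: 51.1
```

```bash
python3 go.py 422.3 209.7 40.5
```

```text
t 8.8333 pos [423.1 210.5  61.5] F [ 0.4 -1.   0.2] yaw 0.4514 tilt [-1.      0.0019 -0.    ] tool shift mm [21.03 -1.06  0.37]
```

>>> arm_command:
  increments: [0, 0, 0, 1.1, -0.1, 0.05, 60, 0, 0, 0, 1.0, 0, 0, 60, 0, 0, 0, 0, 0, 0, 60, 0, 0, 0, 0, 0, 0, 25, 0, 0, 0, 0, 0, 0, 20, 0, 0, 0, 0, 0, 0, 10, 0, 0, 0, 0, 0, 0, 10, 0, 0, 0, 0, 0, 0, 10, 0, 0, 0, 0, 0, 0, 10, 0, 0, 0, 0, 0, 0, 10]
  newtons: 90

```text
t: 9.67
tool_pos: [422.0, 209.5, 40.3]
ee_rot: [0.871, 1.389, -0.869]
ft_force: [-1.0, -0.2, 6.0]
opening: 23.4
```

```bash
python3 go.py 422.3 209.7 40.5
```

```text
t 9.6667 pos [422.  209.5  40.3] F [-1.  -0.2  6. ] yaw 0.4516 tilt [-1.      0.0014 -0.    ] tool shift mm [-0.25  0.35 -0.09]
```

>>> arm_command:
  increments: [0, 0, 0, -0.5, 0, 0, 10, 0, 0, 0, -2, 0, 0, 10, 0, 0, 0, -4, 0, 0, 10, 0, 0, 0, -4, 0, 0, 10, 0, 0, 0, -4, 0, 0, 10, 0, 0, 0, -4, 0, 0, 10, 0, 0, 0, -2, 0, 0, 10, 0, 0, 0, 0, 0, 0, 10, 0, 0, 0, 0, 0, 0, 10, 0, 0, 0, 0, 0, 0, 10]

```text
t: 10.5
tool_pos: [421.2, 209.0, 243.5]
ee_rot: [0.87, 1.39, -0.871]
ft_force: [0.3, 0.1, -0.8]
opening: 23.1
```

```bash
python3 go.py 596.2 -123.5 245
python3 - <<'E'
from h import *
d=snap('wrist'); cv2.imwrite('pics/w7.png',d['img'][...,::-1]); W=cloud(d); im=d['img'].astype(int)
red=(im[...,0]>1.7*im[...,1])&(im[...,0]>50)
M=R.from_rotvec(d['state']['ee_rot']).as_matrix(); P=W[red]; P=(P-d['state']['tool_pos'])@M; P=P[np.abs(P).max(1)<60]
print(len(P),P.min(0),P.max(0))
s=P[(P[:,0]>8)&(P[:,0]<24)]; print(cv2.fitEllipse(cv2.convexHull(s[:,1:].astype(np.float32))))
for a in range(8,44,4):
  q=P[(P[:,0]>a)&(P[:,0]<a+4)]
  if len(q)>5: print(a,len(q),q.min(0).round(1),q.max(0).round(1))
E
```

```text
t 10.5 pos [421.2 209.  243.5] F [ 0.3  0.1 -0.8] yaw 0.4516 tilt [-1.     -0.0011  0.    ] tool shift mm [ -1.54  12.36 375.59]
4801 [ -7.69232255 -24.89659597 -22.63263099] [38.48975089 19.96217397 11.99177574]
((-1.2802939414978027, -1.0645732879638672), (41.99321365356445, 43.665855407714844), 45.30013656616211)
8 86 [  8.  -19.  -14.1] [11.9 11.6 -5.7]
12 322 [ 12.  -21.5 -22.3] [16.  19.8 -4.2]
16 1123 [ 16.  -22.4 -22.6] [20.  20.  -3.1]
20 120 [ 20.1 -21.2 -22.6] [24.  18.9 -9.1]
24 92 [ 24.  -21.3 -22.4] [27.9 19.  -8.6]
28 64 [ 28.  -21.1 -22.3] [32. 19. -9.]
32 46 [ 32.  -21.3 -22.1] [35.8 18.7 -8.9]
36 25 [ 36.   -4.4 -22.4] [ 38.5  16.4 -13.3]
```

View pics/w7.png

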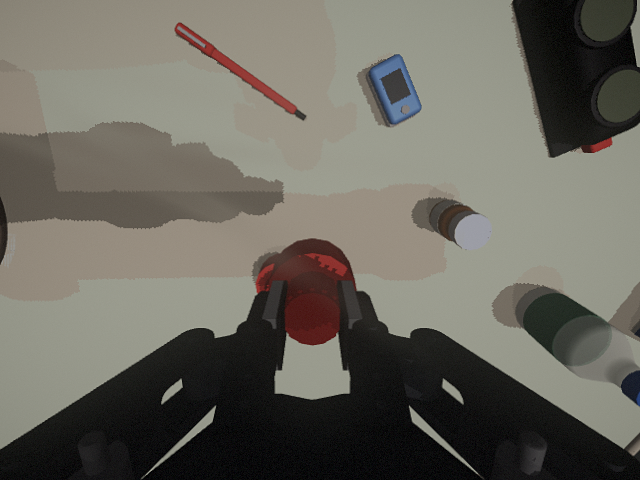

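The cap is held upright and centred in the fingers, with its axis about (-1,-0.7) mm off in tool y,z. I'll carry it to above the spout.

>>> arm_command:
  increments: [3.8, 0, 0, 0, 1.4, 3.6, 10, 3.8, 0, 0, 0, 1.4, 3.6, 10, 3.8, 0, 0, 0, 1.4, 3.6, 10, 3.8, 0, 0, 0, 1.4, 3.6, 10, 3.8, 0, 0, 0, 1.4, 3.6, 10, 3.8, 0, 0, 0, 1.4, 3.6, 10, 3.8, 0, 0, 0, 1.4, 3.6, 10, 3.8, 0, 0, 0, 1.4, 3.6, 10, 3.8, 0, 0, 0, 1.4, 3.6, 10, 3.8, 0, 0, 0, 1.4, 3.6, 10]

```text
t: 11.38
tool_pos: [611.2, -120.9, 241.9]
ee_rot: [1.364, 1.103, -1.368]
ft_force: [1.1, 0.1, 0.1]
opening: 22.9
```

>>> arm_command:
  increments: [0, 0, 0, 0, 0, 0, 10, 0, 0, 0, 0, 0, 0, 10, 0, 0, 0, 0, 0, 0, 10, 0, 0, 0, 0, 0, 0, 10, 0, 0, 0, 0, 0, 0, 10, 0, 0, 0, 0, 0, 0, 10, 0, 0, 0, 0, 0, 0, 10, 0, 0, 0, 0, 0, 0, 10, 0, 0, 0, 0, 0, 0, 10, 0, 0, 0, 0, 0, 0, 10]

```text
t: 12.22
tool_pos: [611.3, -118.9, 244.4]
ee_rot: [1.363, 1.102, -1.363]
ft_force: [0.5, 0.5, -0.8]
opening: 23.3
```

```bash
python3 go.py 597.2 -124.3 215
```

```text
t 12.2167 pos [ 611.3 -118.9  244.4] F [ 0.5  0.5 -0.8] yaw -0.2113 tilt [-1.e+00  2.e-04  0.e+00] tool shift mm [ 29.42 -12.69   8.2 ]
```

>>> arm_command:
  increments: [0, 0, 0, 0, -0.65, 0.4, 10, 0, 0, 0, 0, -0.62, 0.42, 10, 0, 0, 0, 1.5, 0, 0, 10, 0, 0, 0, 1.5, 0, 0, 10, 0, 0, 0, 0, 0, 0, 10, 0, 0, 0, 0, 0, 0, 10, 0, 0, 0, 0, 0, 0, 10, 0, 0, 0, 0, 0, 0, 10, 0, 0, 0, 0, 0, 0, 10, 0, 0, 0, 0, 0, 0, 10]

```text
t: 13.05
tool_pos: [597.5, -124.6, 215.0]
ee_rot: [1.364, 1.101, -1.363]
ft_force: [-0.1, -1.1, -0.0]
opening: 23.1
```

```bash
python3 go.py 597.2 -124.3 190
python3 - <<'E'
from h import *
d=snap('wrist'); s=d['img'][150:390,160:480]; a=cv2.resize(s,None,fx=1.5,fy=1.5)
e=snap('side'); b=cv2.resize(e['img'][170:290,210:370],(480,360),interpolation=cv2.INTER_CUBIC)
cv2.imwrite('pics/w8.png',np.vstack([np.pad(a,((0,0),(0,0),(0,0))),b])[:600][...,::-1] if 0 else np.hstack([cv2.resize(a,(400,300)),cv2.resize(b,(400,300))])[...,::-1])
E
```

```text
t 13.05 pos [ 597.5 -124.6  215. ] F [-0.1 -1.1 -0. ] yaw -0.2116 tilt [-1.      0.0011 -0.    ] tool shift mm [25.   -0.36 -0.23]
```

View pics/w8.png

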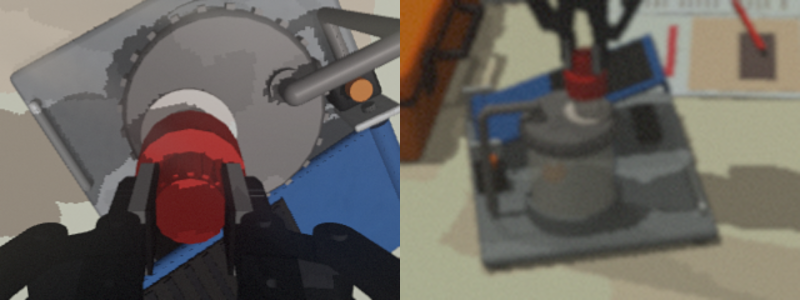

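The cap is just above the spout and aligned left to right. I'll descend in small steps.

>>> arm_command:
  increments: [0, 0, 0, 0.5, 0, 0, 10, 0, 0, 0, 0.3, 0, 0, 10, 0, 0, 0, 0.2, 0, 0, 10, 0, 0, 0, 0.2, 0, 0, 10, 0, 0, 0, 0.2, 0, 0, 10, 0, 0, 0, 0.2, 0, 0, 10, 0, 0, 0, 0, 0, 0, 10, 0, 0, 0, 0, 0, 0, 10, 0, 0, 0, 0, 0, 0, 10, 0, 0, 0, 0, 0, 0, 10]
  newtons: 110

```text
t: 13.98
tool_pos: [597.4, -124.2, 200.5]
ee_rot: [1.365, 1.1, -1.361]
ft_force: [-3.8, 2.6, 11.5]
opening: 22.3
```

>>> arm_command:
  increments: [0, 0, 0, 0.1, -0.05, -0.03, 10, 0, 0, 0, 0.2, 0, 0, 10, 0, 0, 0, 0.2, 0, 0, 10, 0, 0, 0, 0.1, 0, 0, 10, 0, 0, 0, 0, 0, 0, 10, 0, 0, 0, 0, 0, 0, 10, 0, 0, 0, 0, 0, 0, 10, 0, 0, 0, 0, 0, 0, 10, 0, 0, 0, 0, 0, 0, 10, 0, 0, 0, 0, 0, 0, 10]

```text
t: 14.82
tool_pos: [596.7, -124.0, 191.9]
ee_rot: [1.363, 1.102, -1.364]
ft_force: [0.1, 1.8, -3.2]
opening: 22.3
```

It clicked: the force dropped to -3 N. I'll press on to the flange.

>>> arm_command:
  increments: [0, 0, 0, 0.1, 0, 0, 10, 0, 0, 0, 0.1, 0, 0, 10, 0, 0, 0, 0.1, 0, 0, 10, 0, 0, 0, 0.1, 0, 0, 10, 0, 0, 0, 0, 0, 0, 10, 0, 0, 0, 0, 0, 0, 10, 0, 0, 0, 0, 0, 0, 10, 0, 0, 0, 0, 0, 0, 10, 0, 0, 0, 0, 0, 0, 10, 0, 0, 0, 0, 0, 0, 10]

```text
t: 15.65
tool_pos: [596.8, -124.4, 190.4]
ee_rot: [1.364, 1.099, -1.362]
ft_force: [-3.2, 0.1, 8.5]
opening: 22.7
```

>>> arm_command:
  increments: [0, 0, 0, 0.1, 0, 0, 10, 0, 0, 0, 0.1, 0, 0, 10, 0, 0, 0, 0.1, 0, 0, 10, 0, 0, 0, 0.1, 0, 0, 10, 0, 0, 0, 0, 0, 0, 10, 0, 0, 0, 0, 0, 0, 10, 0, 0, 0, 0, 0, 0, 10, 0, 0, 0, 0, 0, 0, 10, 0, 0, 0, 0, 0, 0, 10, 0, 0, 0, 0, 0, 0, 10]

```text
t: 16.48
tool_pos: [596.8, -124.3, 190.3]
ee_rot: [1.366, 1.096, -1.359]
ft_force: [-9.6, 2.3, 27.2]
opening: 22.1
```

```bash
python3 go.py 597 -124 190
python3 - <<'E'
from h import *
d=snap('wrist'); cv2.imwrite('pics/w9.png',cv2.resize(d['img'][130:370,160:480],None,fx=2,fy=2)[...,::-1]); W=cloud(d); im=d['img'].astype(int)
red=(im[...,0]>1.7*im[...,1])&(im[...,0]>50)&(np.hypot(W[...,0]-597,W[...,1]+124)<40)
P=W[red]; print(P.min(0),P.max(0)); s=P[(P[:,2]>154)&(P[:,2]<178)]; print(cv2.fitEllipse(cv2.convexHull(s[:,:2].astype(np.float32))))
sh=P[(P[:,2]>168)&(P[:,2]<180)]; print('shoulder z',np.median(sh[:,2]))
A=np.c_[sh[:,:2],np.ones(len(sh))]
E
```

```text
t 16.4833 pos [ 596.8 -124.3  190.3] F [-9.6  2.3 27.2] yaw -0.2118 tilt [-1.0e+00  6.2e-03  3.0e-04] tool shift mm [ 0.27  0.14 -0.38]
[ 576.12696235 -137.2482424   145.0758577 ] [ 619.14657047 -102.17686053  200.00726255]
((596.3192138671875, -122.80938720703125), (41.44424819946289, 42.34666061401367), 61.54410934448242)
shoulder z 173.7116067967566
```

View pics/w9.png

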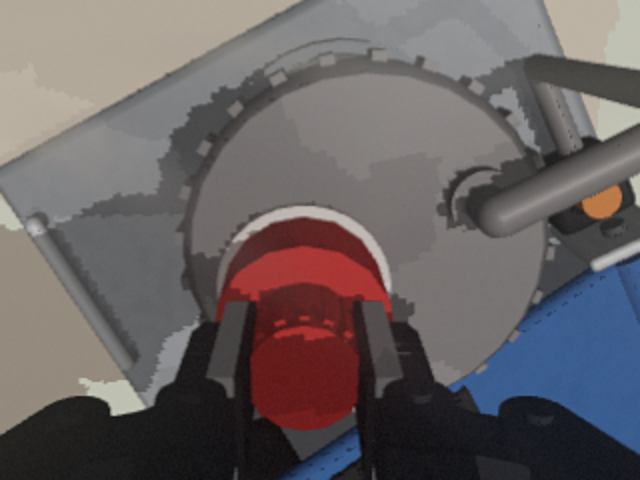

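>>> arm_command:
  increments: [0, 0, 0, 0, 0, 0, 10, 0, 0, 0, 0, 0, 0, 10, 0, 0, 0, 0, 0, 0, 10, 0, 0, 0, 0, 0, 0, 10, 0, 0, 0, 0, 0, 0, 10, 0, 0, 0, 0, 0, 0, 10, 0, 0, 0, 0, 0, 0, 10, 0, 0, 0, 0, 0, 0, 10, 0, 0, 0, 0, 0, 0, 10, 0, 0, 0, 0, 0, 0, 10]

```text
t: 17.37
tool_pos: [596.8, -124.3, 190.3]
ee_rot: [1.366, 1.096, -1.359]
ft_force: [-9.5, 2.2, 27.5]
opening: 22.5
```

```bash
python3 go.py 597 -124 190; python3 -c "
from station import env
print(env.finish_job())"
```

```text
t 17.3667 pos [ 596.8 -124.3  190.3] F [-9.5  2.2 27.5] yaw -0.2117 tilt [-1.0e+00  6.3e-03  4.0e-04] tool shift mm [ 0.26  0.13 -0.37]
the job is handed in; nothing more can be done
None
```

The cap is snapped onto the spout and still held down, and the job was handed in at 17.4 s; no verdict is reported.

- **Treadle:** I pushed it to its stop, where the force jumped from 12 to 34 N with the spout still open. I then let it go. It showed as up in the wrist picture taken right after.
- **Cap:** I picked up the smaller red cap, about 47 mm tall, and left the larger look-alike alone. Pressing it onto the spout took at least 11.5 N, then the force dropped to about -3 N at the click. I pressed on until it met the flange.
- **Last checks:**
  - The push was steady at 27.5 N with the cap not moving. The shoulder stood at about 173.7 mm, against 174 mm when fully home.
  - The cap's centre was within about 1 mm of the measured spout, and the tool's tilt was about 0.006 rad.
- **Small disagreements:**
  - The fingers read 22–23 mm on the nominally 26 mm knob.
  - There was about 6 N of upward force as the fingers closed, so the fingertips may be touching the cap's shoulder.
  - About 9.5 N of sideways force remained while pressing.
- **Bystanders:** I saw none touched or moved, but I took no final picture of the whole table.

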